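# Centre the jade gourd on its stand

## Task

The wobbly little jade gourd has been knocked off-centre on its round rosewood stand. With light taps or slow pushes of the fingertips, nudge it back until it stands upright in the middle of the stand, its belly wholly inside the brass ring as seen from above, then take the hand away. Do not grip it, lift it or tip it over, tap it only gently, and leave the chips, tiles, mug and dice cup where they are.

Things in the scene. Friction and masses are not known exactly. Their poses are not given: they have to be found in the camera images.
- gourd: Green jade gourd, loose, 110 to 220 g, 72 mm tall, round about its z. Origin: centre of its foot's underside. Foot 34 mm across; belly 50 mm across, widest 20 mm up; waist 24 mm at 43 mm; upper bulb 29 mm at 53 mm. Starts 13 to 23 mm off the stand's middle. Pushed at the belly it slides (0.5 to 1.6 N) and stops with the push; pushed at waist or bulb it topples. Over 15 N, or a grip, is too hard.
- gourd_belly (a point): Centre of the gourd's belly, on its axis, 20 mm above its foot: the height at which to tap it. A fingertip that reaches down to 8 to 15 mm above the stand's top touches it there.
- stand_top (a point): Middle of the flat top of the round rosewood stand, 40 mm above the sideboard top. The stand does not move; top 90 mm across, foot 100 mm, with an inlaid brass ring (inner diameter 62 mm, outer 68 mm, flush) about the middle. z up; its yaw means nothing.
- mug: White enamel mug, loose, 80 mm in diameter, 85 mm tall, one handle; origin at the centre of its underside. To be left alone.
- dice_cup: Black dice cup, loose, 72 mm in diameter, 80 mm tall; origin at the centre of its underside. To be left alone.
- chip0: Green plastic betting chip, loose, 40 mm in diameter, 3.5 mm thick, the lowest (chip0) or the highest (chip4) of a stack of five (17.5 mm high) 120 to 155 mm from the stand's middle; origin at the centre of its underside. To be left alone.
- chip4: Green plastic betting chip, loose, 40 mm in diameter, 3.5 mm thick, the lowest (chip0) or the highest (chip4) of a stack of five (17.5 mm high) 120 to 155 mm from the stand's middle; origin at the centre of its underside. To be left alone.
- tile0: Mahjong tile, blank side up, loose, 36 x 27 mm and 22 mm high, 110 to 150 mm from the stand's middle; origin at the centre of its underside. To be left alone.
- tile1: Mahjong tile, blank side up, loose, 36 x 27 mm and 22 mm high, 110 to 150 mm from the stand's middle; origin at the centre of its underside. To be left alone.
There are look-alikes about, which are no part of the job. What is shaped like the gourd but pink or white is not meant.

How it is judged:
By the outcome, as a careful person would: the job done as asked, in the order asked, and still so for the second after the job is handed in, with the robot touching nothing.
It also fails if it takes over 45 s, if anything falls off the work surface, if the arm or the gripper's body presses on something with over 40 N, if the wrist force passes 120 N, or if a joint passes its speed limit or range.

## Robot

A 6-joint arm with a two-finger parallel gripper is mounted at the origin on the work surface. World frame = base frame: x ahead of the robot, y to its left, z up, the work surface at z = 0. Lengths are in m, angles in rad, forces in N, time in s.
With the tool pointing down it reaches from about 0.375 to 0.9 m from the base axis. Payload 3.1 kg.
Tool frame: the origin (TCP) lies midway between the tips of the shut fingers; the grasp point (between the pads) lies 19 mm behind it (manip.hold_point_z is the distance from the TCP to the grasp point, in m); x points along the fingers, y is the direction in which the jaws open and shut, and the axes are right-handed (so a half turn about x gives the same grasp; the last joint's range is limited). The gripper opens to 85 mm and grips with 20 to 120 N. Pads are 22 mm wide; open, the fingers measure 114 mm over their backs; the gripper's body (76 mm by 85 mm) begins 54 mm behind the grasp point. The pads swing forward as they close: fully open they stand 13 mm farther back than shut.
Start: joints at [0.921, 0.527, 1.433, -0, 1.181, -0.178], TCP at [0.283, 0.557, 0.231] pointing down, gripper open.
Joint ranges: [-3.08, 3.08], [-0.75, 2.2], [0.22, 2.44], [-1.43, 4.57], [0, 2.65], [-2.85, 2.85]. Speed limits (rad/s): [2.79, 2.79, 3.14, 3.14, 3.14, 3.14].

## Interface

Orientations are given as a unit quaternion [x, y, z, w].
In Python, from station import manip, snapshot gives the robot as it stands.
- The arm moves only by the tool play_rows, never from a script. Its argument "series" is a list of rows, each a list of 4 numbers: the shift along the tool's x, y, z in m, then the turn about the tool's x in degrees. In form: [[tx, ty, tz, spin], ...]. A call has 1 to 20 rows; each row is the pose to reach, as a shift and turn from the pose measured when the call began, along the tool's axes at that moment; what a row does not reach only later rows make up. A row lasts 1/10 s, in which the tool goes at most 50 mm and 8.59 degrees, less where a joint would pass 70% of its speed; a pose out of reach is approached as far as the arm can. A call with a gripper value outside its range is refused whole. "claw" is the opening in per cent of the stroke, from 0 (shut) to 100 (fully open), set as the call begins (left out, the last holds). The fingers move at their own pace and stop on an object; "force" is the grip in N (left out, the last holds). Time passes only in rows, so rows that repeat a pose let the fingers close. It gives the time, the measured TCP pose, the force and the opening at its end, in the units of the state.
- manip.sense(): the state, without advancing time (a new reading comes with each control period).
- snapshot(name): name is "side" or "top"; returns a dict with "image" (420x560x3 uint8, blue, green, red), "depth" (420x560 float32, m along the optical axis (not along the pixel's ray), 0 where there is no reading), "fov_y" (degrees; the focal length in pixels is half the picture's height over the tangent of half this angle, whatever the lens; pixels are square), "cx", "cy" (the principal point, pixels), "dist" ([k1, k2, p1, p2, k3] as OpenCV has them; the pictures are not rectified), "R" (3x3) and "t" (3): a world point X has camera coordinates R X + t. Camera axes: x right, y down, z forward; pixel columns grow to the right and rows downward; lengths in m; the calibration is good to about 2 mm. A picture is of the moment at which its call begins.
- manip.sign_off(): hands the job in, once; it reports no verdict.
The state is a dict: "t": time; "q": joint angles; "qd": joint speeds; "tau": joint torques, N m; "tcp_pos": TCP position; "tool_rot": TCP orientation; "force": force on the tool from outside, world axes, zero at the start; "ft_torque": the same for the moment, N m; "finger_gap": opening from 0.0 (shut) to 1.0 (fully open).
Only numpy, scipy, OpenCV 4.12 (cv2) and the standard library are available. Lean on these libraries where they do the work, as an engineer would, in place of code of your own. Each camera call takes 0.05 s, during which the arm holds its last target.

## Working session

There is one attempt and no reset: what is moved stays moved. The work goes in short steps, Python scripts to look and compute and a tool call to move; the robot and the scene stay as the last step left them, time stands still between calls to the robot, and variables do not carry over. Pictures are saved under pics/ and viewed, and the job is handed in when it is done.

Besides the shell and the picture viewer there is one more tool, called as name([rows], argument=value, ...), one row to a line, values as JSON. play_rows: Moves the arm, as the interface text tells. Its arguments: {"type":"object","properties":{"series":{"type":"array","items":{"type":"array","items":{"type":"number"}}},"claw":{"type":"number"},"force":{"type":"number"}},"required":["series"]}

```bash
ls; mkdir -p pics
cat > h.py <<'E'
import numpy as np,cv2,pickle
from station import manip,snapshot
def snap(n,f):
    s=snapshot(n); cv2.imwrite(f'pics/{f}.png',s['image']); pickle.dump(s,open(f'pics/{f}.pkl','wb')); return s
def K(s):
    f=s['image'].shape[0]/2/np.tan(np.radians(s['fov_y'])/2)
    return np.array([[f,0,s['cx']],[0,f,s['cy']],[0,0,1.]])
def ray(s,uv):
    p=cv2.undistortPoints(np.array(uv,float).reshape(-1,1,2),K(s),np.array(s['dist'],float)).reshape(-1,2)
    return np.c_[p,np.ones(len(p))]
def atz(s,uv,z):
    R=np.array(s['R']);t=np.array(s['t']);d=ray(s,uv)@R;c=-R.T@t
    return c+d*((z-c[2])/d[:,2])[:,None]
def dep(s,uv):
    R=np.array(s['R']);t=np.array(s['t']);d=ray(s,uv)
    D=np.array([s['depth'][int(round(v)),int(round(u))] for u,v in uv])
    return (d*D[:,None]-t)@R
def proj(s,X):
    r,_=cv2.Rodrigues(np.array(s['R'],float))
    return cv2.projectPoints(np.array(X,float).reshape(-1,1,3),r,np.array(s['t'],float),K(s),np.array(s['dist'],float))[0].reshape(-1,2)
E
python3 - <<'E'
from h import *
print(manip.sense())
for n in('top','side'):
    s=snap(n,n+'0'); print(n,-np.array(s['R']).T@s['t'],s['fov_y'])
E
```

```text
pics
{'t': 0.0, 'q': array([ 9.21498322e-01,  5.28446339e-01,  1.43389769e+00, -8.73081649e-07,
        1.18138464e+00, -1.78507418e-01]), 'qd': array([-9.01747665e-04,  3.49260497e-04, -8.63023488e-04,  2.54966165e-04,
        6.63029921e-05, -1.26149281e-03]), 'tau': array([ 3.77534070e-04, -4.42352128e+01, -1.78022879e+01, -1.24148919e-04,
        8.39122804e-03, -5.46112659e-06]), 'tcp_pos': array([0.28303725, 0.55644404, 0.23034726]), 'tool_rot': array([ 0.16422492,  0.68790945, -0.16560801,  0.68730252]), 'force': array([-0.33465139,  0.48551469, -0.0025738 ]), 'ft_torque': array([-0.03586673, -0.01501984, -0.0157697 ]), 'finger_gap': 0.9979516181943201}
top [ 0.36614985 -0.01876698  1.19883371] 47.50016928389291
side [ 0.36824147 -0.71824575  0.94877895] 52.831358494419696
```

View pics/top0.png

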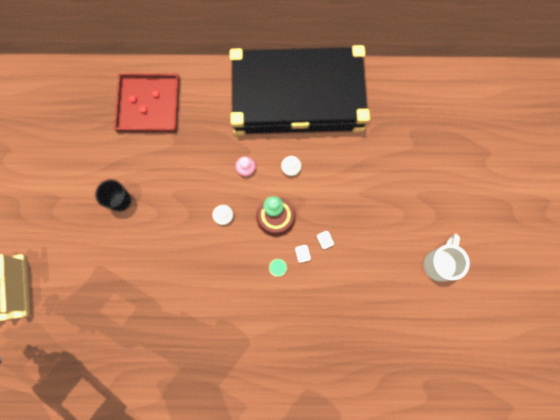

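View pics/side0.png

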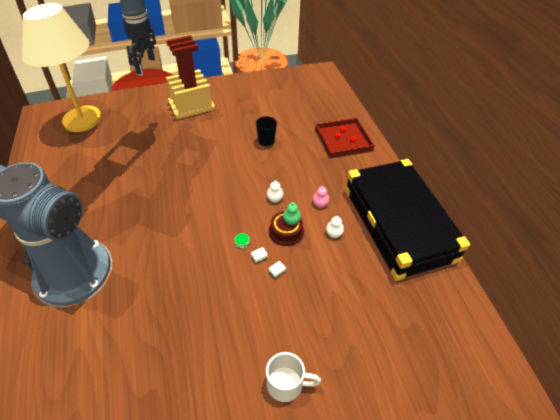

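The green gourd is at top px (273,206), on the stand at (276,216). The look-alikes are pink at (245,166), white at (291,166) and white at (223,215). The chips are at (278,268) and the tiles at (303,254) and (326,240). Only the green one fits the description. Next, close crops.

Run:
```python
from h import *
a=cv2.imread('pics/top0.png')[175:255,230:335]; b=cv2.imread('pics/side0.png')[190:260,245:350]
cv2.imwrite('pics/ct0.png',cv2.resize(a,None,fx=7,fy=7,interpolation=cv2.INTER_CUBIC))
cv2.imwrite('pics/cs0.png',cv2.resize(b,None,fx=7,fy=7,interpolation=cv2.INTER_CUBIC))
s=pickle.load(open('pics/top0.pkl','rb'));
print(dep(s,[(273,206),(276,220),(278,268),(303,254),(326,240),(223,215),(245,166),(291,166),(260,250)]).round(4))
```

```text
[[ 0.6014 -0.0058  0.1007]
 [ 0.5791 -0.0128  0.0398]
 [ 0.463  -0.0184  0.0178]
 [ 0.4976 -0.08    0.02  ]
 [ 0.5325 -0.1373  0.0223]
 [ 0.5873  0.1162  0.0588]
 [ 0.7117  0.0651  0.0585]
 [ 0.7132 -0.0493  0.0559]
 [ 0.5092  0.0272  0.0014]]
```

View pics/ct0.png

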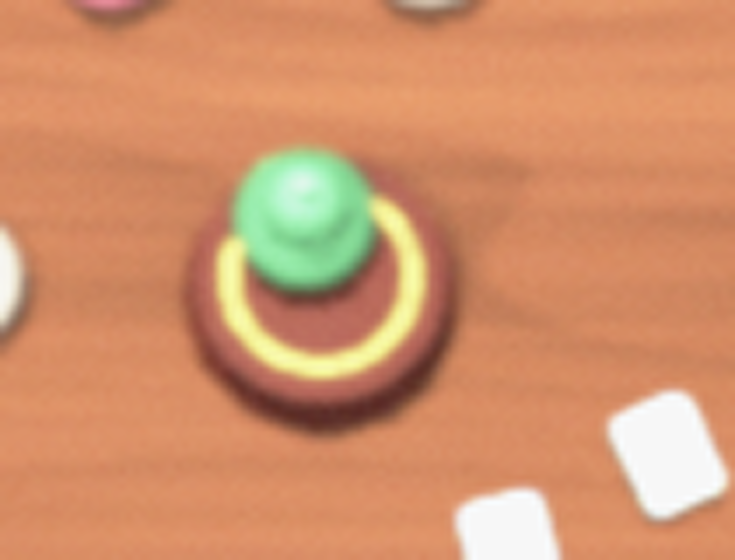

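View pics/cs0.png

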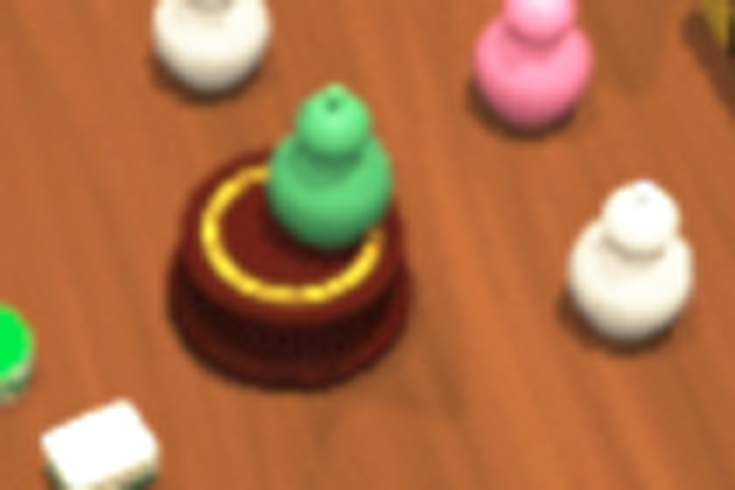

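```bash
cat >> h.py <<'E'
from scipy.optimize import least_squares,minimize
from scipy.interpolate import PchipInterpolator
prof=PchipInterpolator([0,.004,.010,.020,.030,.037,.043,.048,.053,.060,.066,.072],[.017,.0205,.0233,.025,.0222,.017,.012,.0138,.0145,.0125,.0085,.003])
U=8
def green(s,c,r=32):
    im=s['image'];x0,y0=int(c[0])-r,int(c[1])-r
    y0=max(y0,0);x0=max(x0,0)
    c=cv2.resize(im[y0:y0+2*r,x0:x0+2*r].astype(np.float32),None,fx=U,fy=U,interpolation=cv2.INTER_CUBIC)
    b,g,rr=c[...,0],c[...,1],c[...,2]
    m=((g>1.12*rr)&(g>60)&(g-rr>12)).astype(np.uint8)
    n,l,st,ce=cv2.connectedComponentsWithStats(m)
    return (x0,y0),m,l,st,ce
def sil(s,p,o,shape):
    m=np.zeros(shape,np.uint8);th=np.linspace(0,2*np.pi,48,endpoint=False)
    for z in np.linspace(0,.072,19):
        r=float(prof(z));X=np.c_[p[0]+r*np.cos(th),p[1]+r*np.sin(th),np.full(48,.04+z)]
        uv=((proj(s,X)-o+.5)*U-.5);cv2.fillConvexPoly(m,cv2.convexHull(np.round(uv*16).astype(np.int32)),1,shift=4)
    return m
def gourd(s,p0):
    o,m,l,st,ce=green(s,proj(s,[[p0[0],p0[1],.07]])[0])
    c=(proj(s,[[p0[0],p0[1],.06]])[0]-o)*U
    k=1+np.argmax(st[1:,4]);m=(l==k).astype(np.uint8)
    f=lambda p:np.sum(sil(s,p,np.array(o),m.shape)!=m)/m.sum()
    r=minimize(f,p0,method='Nelder-Mead',options=dict(initial_simplex=[p0,np.add(p0,[.006,0]),np.add(p0,[0,.006])],xatol=1e-4))
    return r.x,r.fun
def ring(s,p0):
    im=s['image'].astype(int);b,g,r=im[...,0],im[...,1],im[...,2]
    v,u=np.nonzero((r>150)&(g>.72*r)&(b<.72*g))
    X=atz(s,np.c_[u,v],.04)[:,:2];X=X[np.hypot(*(X-p0).T)<.055]
    q=least_squares(lambda q:np.hypot(X[:,0]-q[0],X[:,1]-q[1])-q[2],[*p0,.0325],loss='soft_l1',f_scale=.001)
    return q.x,len(X)
E
python3 - <<'E'
from h import *
for n in('top0','side0'):
    s=pickle.load(open(f'pics/{n}.pkl','rb'))
    print(n,'ring',ring(s,[.59,-.012]),'gourd',gourd(s,[.602,-.006]))
from scipy.spatial.transform import Rotation as R
print(R.from_quat(manip.sense()['tool_rot']).as_matrix().round(4))
s=pickle.load(open('pics/top0.pkl','rb'))
print(atz(s,[(278,268)],.0175),atz(s,[(303,254),(326,240)],.022),atz(s,[(223,215),(245,166),(291,166)],.03))
E
```

```text
top0 ring (array([ 0.5987686 , -0.010174  ,  0.03502794]), 315) gourd (array([ 0.61039935, -0.0055609 ]), np.float64(0.04168724686357799))
side0 ring (array([ 0.59535166, -0.01246439,  0.0331513 ]), 89) gourd (array([ 0.61112429, -0.00715069]), np.float64(0.047739777753802996))
[[-1.200e-03  4.536e-01  8.912e-01]
 [-1.500e-03  8.912e-01 -4.536e-01]
 [-1.000e+00 -1.900e-03 -4.000e-04]]
[[ 0.46302825 -0.01839941  0.0175    ]] [[ 0.49742823 -0.07994565  0.022     ]
 [ 0.53259408 -0.13728666  0.022     ]] [[ 0.59282815  0.11955282  0.03      ]
 [ 0.72039654  0.06724439  0.03      ]
 [ 0.72110448 -0.05004248  0.03      ]]
```

```bash
sed -i 's/(r>150)&(g>.72\*r)&(b<.72\*g)/(r>140)\&(g>.75*r)\&(b<.72*g)\&(g<1.1*r)/' h.py
python3 - <<'E'
from h import *
for n in('top0','side0'):
    s=pickle.load(open(f'pics/{n}.pkl','rb'))
    im=s['image']
    print(n,im[223:232,276].tolist())
    q,k=ring(s,[.595,-.012]);g,f=gourd(s,[.602,-.006])
    print(n,'ring',q,k,'gourd',g,f)
    a=im.copy();a=cv2.resize(a,None,fx=7,fy=7,interpolation=cv2.INTER_CUBIC)
    th=np.linspace(0,2*np.pi,60)
    for r in(.031,.034,.045):
        uv=(proj(s,np.c_[q[0]+r*np.cos(th),q[1]+r*np.sin(th),0*th+.04])+.5)*7-.5
        cv2.polylines(a,[uv.astype(int).reshape(-1,1,2)],True,(255,0,0),1)
    for z in(.02,.053):
        uv=(proj(s,np.c_[g[0]+prof(z)*np.cos(th),g[1]+prof(z)*np.sin(th),0*th+.04+z])+.5)*7-.5
        cv2.polylines(a,[uv.astype(int).reshape(-1,1,2)],True,(0,0,255),1)
    c=proj(s,[[*q[:2],.05]])[0]*7
    cv2.imwrite(f'pics/o_{n}.png',a[int(c[1])-200:int(c[1])+200,int(c[0])-200:int(c[0])+200])
a=np.hstack([cv2.imread('pics/o_top0.png'),cv2.imread('pics/o_side0.png')]);cv2.imwrite('pics/o0.png',a)
E
```

```text
top0 [[96, 112, 189], [97, 115, 190], [111, 165, 216], [151, 239, 244], [173, 247, 247], [143, 233, 240], [104, 142, 204], [94, 109, 188], [86, 98, 174]]
top0 ring [ 0.59667599 -0.01058937  0.03402353] 262 gourd [ 0.61039935 -0.0055609 ] 0.04168724686357799
side0 [[37, 106, 166], [38, 118, 175], [48, 153, 201], [57, 194, 232], [66, 223, 245], [59, 198, 230], [40, 121, 167], [26, 54, 122], [20, 37, 112]]
side0 ring [ 0.59540059 -0.01226244  0.03313814] 79 gourd [ 0.61112429 -0.00715069] 0.047739777753802996
```

View pics/o0.png

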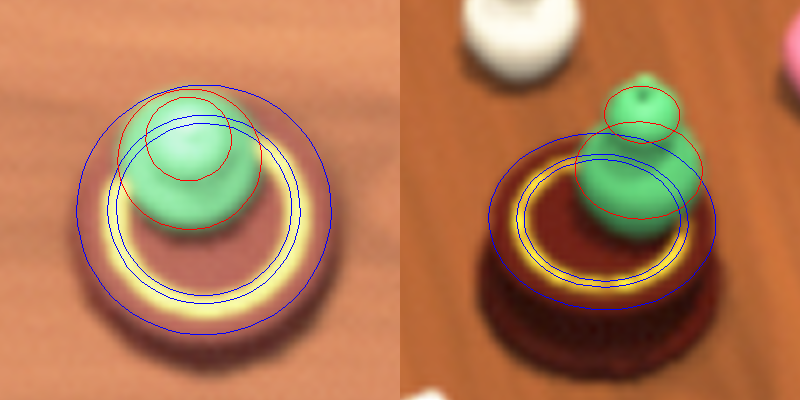

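```bash
cat >> h.py <<'E'
def ring(s,p0,gp=None):
    im=s['image'].astype(int);b,g,r=im[...,0],im[...,1],im[...,2]
    v,u=np.nonzero((r>140)&(g>.8*r)&(b<.72*g)&(g<1.04*r))
    uv=np.c_[u,v]
    X=atz(s,uv,.04)[:,:2];k=np.hypot(*(X-p0).T)<.045
    if gp is not None: k&=np.hypot(*(uv-proj(s,[[*gp,.06]])[0]).T)>12.5
    X=X[k]
    q=least_squares(lambda q:np.hypot(X[:,0]-q[0],X[:,1]-q[1])-q[2],[*p0,.0325],loss='soft_l1',f_scale=.001)
    q2=least_squares(lambda q:np.hypot(X[:,0]-q[0],X[:,1]-q[1])-.0325,p0,loss='soft_l1',f_scale=.001)
    return q.x,q2.x,len(X)
def overlay(s,q,g,name):
    a=cv2.resize(s['image'],None,fx=7,fy=7,interpolation=cv2.INTER_CUBIC)
    th=np.linspace(0,2*np.pi,60)
    for r,z,c,col in [(.031,.04,q,(255,0,0)),(.034,.04,q,(255,0,0)),(.045,.04,q,(255,0,0)),(.025,.06,g,(0,0,255)),(.0145,.093,g,(0,0,255))]:
        uv=(proj(s,np.c_[c[0]+r*np.cos(th),c[1]+r*np.sin(th),0*th+z])+.5)*7-.5
        cv2.polylines(a,[uv.astype(int).reshape(-1,1,2)],True,col,1)
    c=proj(s,[[*q[:2],.05]])[0]*7
    cv2.imwrite(f'pics/{name}.png',a[int(c[1])-200:int(c[1])+200,int(c[0])-200:int(c[0])+200])
E
python3 - <<'E'
from h import *
for n in('top0','side0'):
    s=pickle.load(open(f'pics/{n}.pkl','rb'))
    g,f=gourd(s,[.602,-.006]);q=ring(s,[.592,-.012],g)
    print(n,'ring',q,'gourd',g,f);overlay(s,q[0],g,'o_'+n)
a=np.hstack([cv2.imread('pics/o_top0.png'),cv2.imread('pics/o_side0.png')]);cv2.imwrite('pics/o1.png',a)
E
```

```text
top0 ring (array([ 0.59515609, -0.01096015,  0.03336549]), array([ 0.59422365, -0.01116814]), 185) gourd [ 0.61039935 -0.0055609 ] 0.04168724686357799
side0 ring (array([ 0.5952864 , -0.0120418 ,  0.03304315]), array([ 0.59482576, -0.01251125]), 49) gourd [ 0.61112429 -0.00715069] 0.047739777753802996
```

View pics/o1.png

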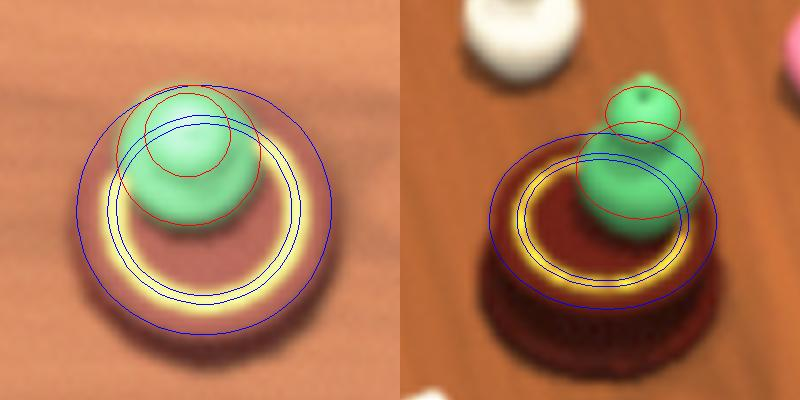

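```bash
cat >> h.py <<'E'
from scipy.ndimage import map_coordinates
def ringfit(s,p0,gp):
    im=s['image'].astype(float);Y=im[...,1]-.55*im[...,2]-.45*im[...,0]
    th=np.linspace(0,2*np.pi,180,endpoint=False)
    def f(p):
        v=[]
        for r,w in((.0325,1),(.0265,-.5),(.0385,-.5)):
            uv=proj(s,np.c_[p[0]+r*np.cos(th),p[1]+r*np.sin(th),0*th+.04])
            uv0=proj(s,np.c_[p0[0]+.0325*np.cos(th),p0[1]+.0325*np.sin(th),0*th+.04])
            k=np.ones(len(th),bool)
            for h,rr in((.06,.033),(.093,.022)):
                F=K(s)[0,0]/ (np.array(s['R'])@[*gp,h]+s['t'])[2]
                k&=np.hypot(*(uv0-proj(s,[[*gp,h]])[0]).T)>rr*F
            k2=k
            v.append(w*map_coordinates(Y,[uv[k2,1],uv[k2,0]],order=1).mean())
        return -sum(v)
    r=minimize(f,p0,method='Nelder-Mead',options=dict(initial_simplex=[p0,np.add(p0,[.003,0]),np.add(p0,[0,.003])],xatol=1e-5))
    return r.x,-r.fun
E
python3 - <<'E'
from h import *
for n in('top0','side0'):
    s=pickle.load(open(f'pics/{n}.pkl','rb'))
    g,f=gourd(s,[.602,-.006]);q=ringfit(s,np.array([.595,-.012]),g)
    print(n,'ring',q,'gourd',g,f,(g-q[0])*1000);overlay(s,q[0],g,'o_'+n)
a=np.hstack([cv2.imread('pics/o_top0.png'),cv2.imread('pics/o_side0.png')]);cv2.imwrite('pics/o1.png',a)
E
```

```text
top0 ring (array([ 0.59449492, -0.01125683]), np.float64(55.147317649884954)) gourd [ 0.61039935 -0.0055609 ] 0.04168724686357799 [15.90442511  5.69593327]
side0 ring (array([ 0.59493105, -0.0126626 ]), np.float64(59.91857813496668)) gourd [ 0.61112429 -0.00715069] 0.047739777753802996 [16.19323696  5.51191013]
```

View pics/o1.png

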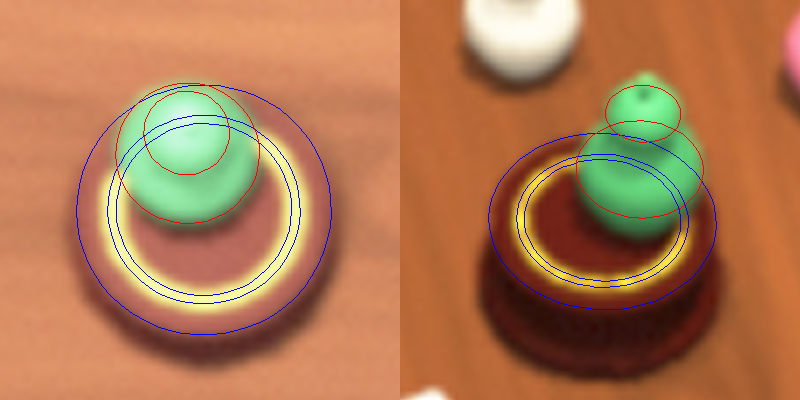

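play_rows([
  [0,-0.008,0.014,-1],
  [0,-0.025,0.045,-4],
  [0,-0.045,0.081,-7],
  [0,-0.065,0.118,-10],
  [0,-0.085,0.155,-13],
  [0,-0.105,0.191,-16],
  [0,-0.125,0.228,-19],
  [0,-0.145,0.264,-22],
  [0,-0.165,0.301,-25],
  [0,-0.185,0.337,-28],
  [0.005,-0.205,0.374,-31],
  [0.015,-0.225,0.41,-34],
  [0.025,-0.245,0.447,-37],
  [0.035,-0.265,0.483,-40],
  [0.045,-0.283,0.516,-42],
  [0.055,-0.298,0.543,-44],
  [0.063,-0.31,0.565,-45.5],
  [0.07,-0.318,0.58,-46.5],
  [0.07,-0.318,0.58,-46.5],
  [0.07,-0.318,0.58,-46.5],
], claw=0)

```text
t: 2.1
tcp_pos: [0.6549, 0.0101, 0.1602]
tool_rot: [-0.12, 0.698, 0.119, 0.696]
force: [0.5, 1.8, 0.0]
finger_gap: -0.002
```

Run:
```python
from h import *
from scipy.spatial.transform import Rotation as R
m=manip.sense();M=R.from_quat(m['tool_rot']).as_matrix();print(M.round(4),m['tcp_pos'],m['force'])
a=snap('side','s1')['image'];b=snap('top','t1')['image']
cv2.imwrite('pics/c1.png',np.hstack([cv2.resize(b[150:270,210:330],(400,400)),cv2.resize(a[130:270,230:370],(400,400))]))
print((np.array([.6108,-.0064])+.048*np.array([.944,.33])-m['tcp_pos'][:2]))
```

```text
[[-3.200e-03 -3.333e-01  9.428e-01]
 [-8.000e-04  9.428e-01  3.333e-01]
 [-1.000e+00  3.000e-04 -3.300e-03]] [0.65487084 0.01013953 0.16022113] [0.46141953 1.75280652 0.03659818]
[ 0.00124116 -0.00069953]
```

View pics/c1.png

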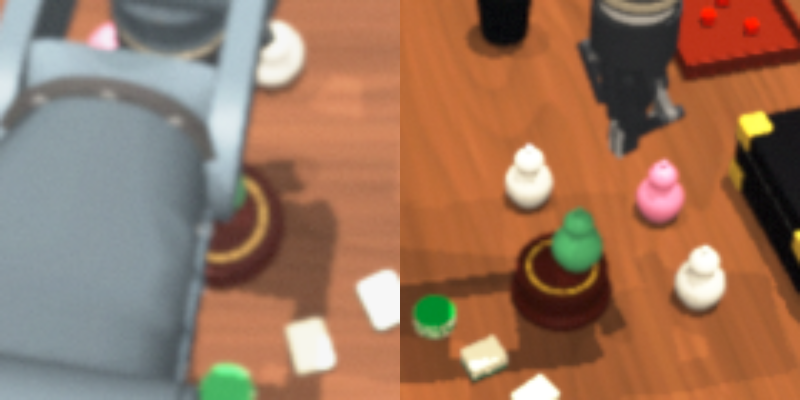

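The side view shows the shut fingers at about (620,150) in the crop, clear of the gourd at (577,240). The arm hides the top view. I'll descend now.

play_rows([
  [0.01,-0.001,0.002],
  [0.025,-0.001,0.002],
  [0.04,-0.001,0.002],
  [0.055,-0.001,0.002],
  [0.07,-0.001,0.002],
  [0.085,-0.001,0.002],
  [0.095,-0.001,0.002],
  [0.103,-0.001,0.002],
  [0.108,-0.001,0.002],
  [0.109,-0.001,0.002],
  [0.109,-0.001,0.002],
])

```text
invalid input at $.series[0]: expected 4 numbers
```

play_rows([
  [0.01,-0.001,0.002,0],
  [0.025,-0.001,0.002,0],
  [0.04,-0.001,0.002,0],
  [0.055,-0.001,0.002,0],
  [0.07,-0.001,0.002,0],
  [0.085,-0.001,0.002,0],
  [0.095,-0.001,0.002,0],
  [0.103,-0.001,0.002,0],
  [0.108,-0.001,0.002,0],
  [0.109,-0.001,0.002,0],
  [0.109,-0.001,0.002,0],
])

```text
t: 3.3
tcp_pos: [0.6572, 0.0105, 0.0523]
tool_rot: [-0.12, 0.697, 0.12, 0.696]
force: [-0.1, -0.4, -0.7]
finger_gap: -0.002
```

Run:
```python
from h import *
m=manip.sense();print(m['t'],m['tcp_pos'],m['force'],m['tool_rot'])
s=snap('side','s2');a=s['image']
g,f=gourd(s,[.611,-.0064]);q=ringfit(s,np.array([.595,-.012]),g);print(g,f,q,(g-q[0])*1000)
cv2.imwrite('pics/c2.png',cv2.resize(a[150:260,240:350],None,fx=5,fy=5,interpolation=cv2.INTER_CUBIC))
```

```text
3.3 [0.6572146  0.01054559 0.05227407] [-0.06415356 -0.38917824 -0.71101761] [-0.12046541  0.69734802  0.11977195  0.69631064]
[ 0.61078968 -0.0082378 ] 0.09289126159033437 (array([ 0.59461184, -0.01264699]), np.float64(30.415514730996385)) [16.17783647  4.40919761]
```

View pics/c2.png

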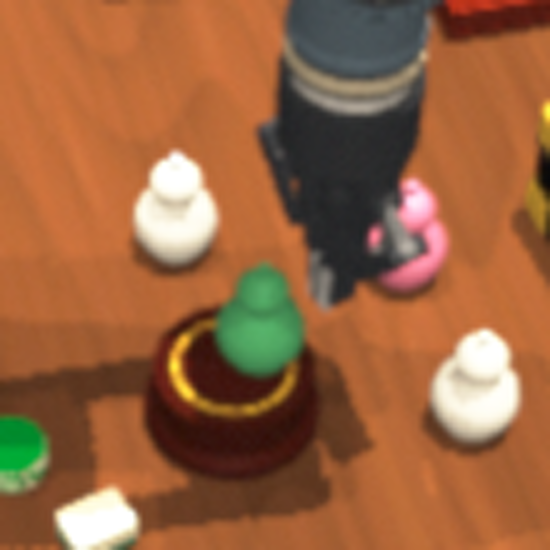

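play_rows([
  [0,0,-0.002,0],
  [0,0,-0.005,0],
  [0,0,-0.008,0],
  [0,0,-0.01,0],
  [0,0,-0.012,0],
  [0,0,-0.0135,0],
  [0,0,-0.015,0],
  [0,0,-0.0165,0],
  [0,0,-0.018,0],
  [0,0,-0.0195,0],
  [0,0,-0.021,0],
  [0,0,-0.022,0],
  [0,0,-0.022,0],
])

```text
t: 4.65
tcp_pos: [0.6365, 0.0031, 0.0526]
tool_rot: [-0.121, 0.697, 0.12, 0.696]
force: [0.4, 0.2, 1.2]
finger_gap: 0.003
```

```bash
cat > look.py <<'E'
import sys
from h import *
n=sys.argv[1];p=[float(v) for v in sys.argv[2:4]]
m=manip.sense();print(m['t'],m['tcp_pos'],m['force'],m['tool_rot'])
s=snap('side',n);a=s['image']
g,f=gourd(s,p);q=ringfit(s,np.array([.595,-.012]),g);print(g,f,q,(g-q[0])*1000, 'vs ref',(g-[.5949,-.0126])*1000)
cv2.imwrite(f'pics/c_{n}.png',cv2.resize(a[150:260,240:350],None,fx=5,fy=5,interpolation=cv2.INTER_CUBIC))
E
python3 look.py s3 .603 -.009
```

```text
4.65 [0.63645359 0.00312297 0.05260822] [0.41264259 0.24477197 1.1656954 ] [-0.12052893  0.69725652  0.11971853  0.69640046]
[ 0.60461573 -0.01024992] 0.06636694497966174 (array([ 0.59494673, -0.01268801]), np.float64(20.205606368916996)) [9.66900007 2.43809465] vs ref [9.71572999 2.35008237]
```

View pics/c_s3.png

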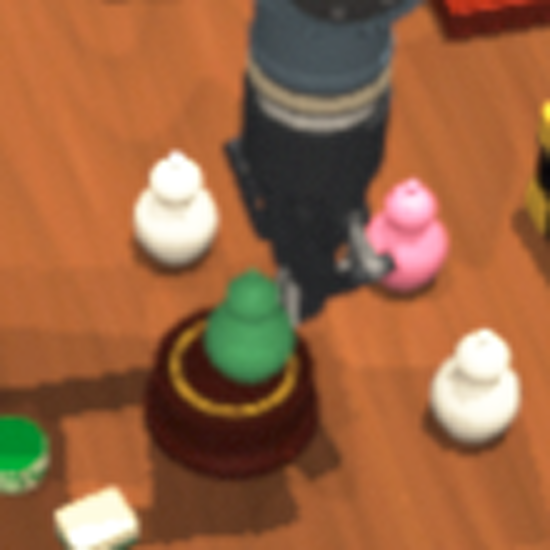

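The gourd moved about 7 mm along the line and is still upright. About 10 mm remains.

play_rows([
  [0,0,-0.001,0],
  [0,0,-0.0025,0],
  [0,0,-0.004,0],
  [0,0,-0.0055,0],
  [0,0,-0.007,0],
  [0,0,-0.008,0],
  [0,0,-0.009,0],
  [0,0,-0.009,0],
])

```text
t: 5.5
tcp_pos: [0.6277, 0.0001, 0.0526]
tool_rot: [-0.121, 0.697, 0.12, 0.696]
force: [0.1, 0.7, 0.9]
finger_gap: 0.003
```

```bash
python3 look.py s4 .597 -.012
```

```text
5.5 [6.27726422e-01 6.64931667e-05 5.25502880e-02] [0.10505782 0.68884463 0.93298058] [-0.12050657  0.69744868  0.1197573   0.69620521]
[ 0.59602355 -0.01350879] 0.05903941279719164 (array([ 0.59486693, -0.01285153]), np.float64(19.093829492809764)) [ 1.15662101 -0.65726494] vs ref [ 1.12355066 -0.90879197]
```

View pics/c_s4.png

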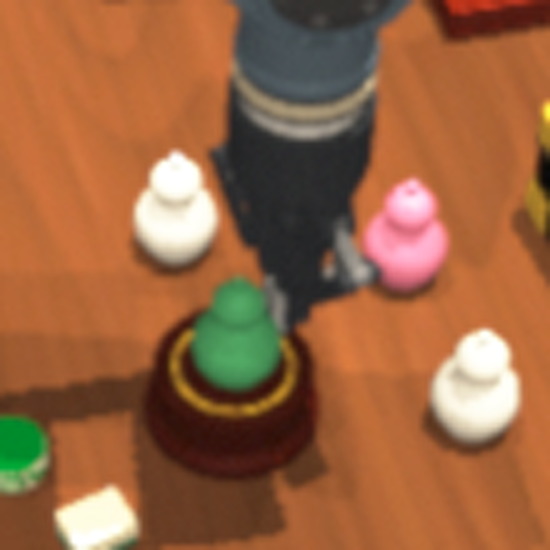

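The gourd is about 1 mm from the middle. I'll back off, rise and clear the top view to check.

play_rows([
  [0,0,0.002,0],
  [0,0,0.006,0],
  [0,0,0.012,0],
  [0,0,0.02,0],
  [0,0,0.027,0],
  [-0.01,0,0.028,0],
  [-0.03,0,0.028,0],
  [-0.055,0,0.028,0],
  [-0.085,0,0.028,0],
  [-0.115,0,0.028,0],
  [-0.14,0.02,0.02,0],
  [-0.15,0.05,0.01,0],
  [-0.15,0.085,0,0],
  [-0.15,0.12,-0.02,0],
  [-0.15,0.155,-0.04,0],
  [-0.15,0.19,-0.06,0],
  [-0.15,0.22,-0.08,0],
  [-0.15,0.24,-0.09,0],
  [-0.15,0.25,-0.1,0],
  [-0.15,0.25,-0.1,0],
])

```text
t: 7.55
tcp_pos: [0.4483, 0.2029, 0.203]
tool_rot: [-0.121, 0.698, 0.12, 0.696]
force: [0.4, -0.2, -0.1]
finger_gap: 0.001
```

Run:
```python
from h import *
ref=[]
for n in('top','side'):
    s=snap(n,n+'5');g,f=gourd(s,[.596,-.012]);
    s0=pickle.load(open(f'pics/{n}0.pkl','rb'))
    g0=gourd(s0,[.602,-.006])[0];r0=ringfit(s0,np.array([.595,-.012]),g0)[0]
    r,v=ringfit(s,r0,[.7,.1])
    print(n,g,f,'ring0',r0,'ring now',r,(g-r0)*1000,(g-r)*1000);overlay(s,r,g,'o5'+n)
    c=proj(s,[[.595,-.012,.05]])[0]; x,y=c.astype(int)
    cv2.imwrite(f'pics/z{n}.png',cv2.resize(s['image'][y-25:y+25,x-25:x+25],(400,400),interpolation=cv2.INTER_CUBIC))
    X=[(278,268),(303,254),(326,240),(113,195),(450,262),(223,215),(245,166),(291,166)]
    d=cv2.absdiff(s['image'],s0['image'])
    if n=='top':cv2.imwrite('pics/top5d.png',np.hstack([s['image'][140:290,60:480]]))
cv2.imwrite('pics/o5.png',np.hstack([cv2.imread('pics/ztop.png'),cv2.imread('pics/zside.png')]))
```

```text
top [ 0.59427218 -0.01139279] 0.07246523388116309 ring0 [ 0.59449492 -0.01125683] ring now [ 0.59531324 -0.0113132 ] [-0.22273926 -0.13596518] [-1.04106025 -0.07959757]
side [ 0.59586365 -0.01314926] 0.037244439748533996 ring0 [ 0.59493105 -0.0126626 ] ring now [ 0.59500778 -0.012411  ] [ 0.93260329 -0.48665883] [ 0.85587773 -0.73825485]
```

View pics/o5.png

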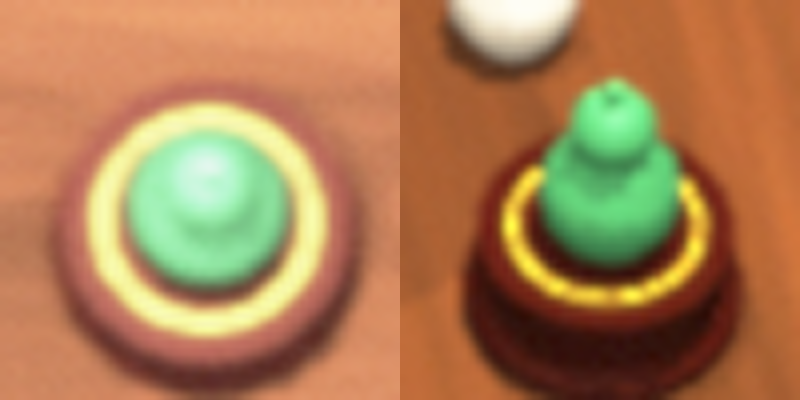

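View pics/top5.png

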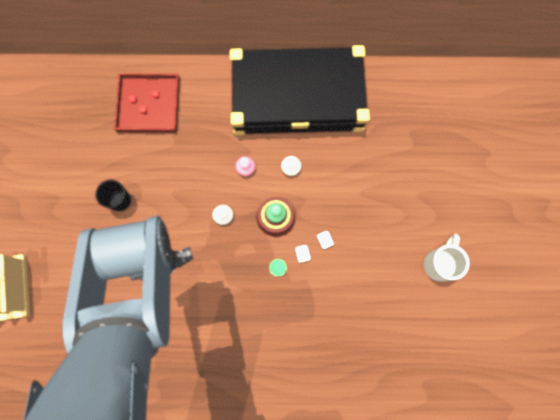

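The gourd stands upright, with its belly inside the brass ring in both views and about 1 mm off-centre against a 6 mm margin. The chips (278,268), tiles (303,254) and (326,240), mug and dice cup are at the same pixels as at the start, and the hand is clear.

```bash
python3 -c "
from station import manip
print(manip.sense()['qd'].round(4)); print(manip.sign_off())"
```

```text
[-0.0166  0.0129 -0.0172  0.001  -0.0032  0.    ]
the job is handed in; nothing more can be done
None
```

The green gourd is back in the middle of its stand, upright, and the job is handed in. I pushed it at belly height with the shut fingertips, in two slow strokes. I then backed the hand off, raised it and moved it about 0.26 m away. The whole job took about 8 s.

- **Position:** the gourd moved about 17 mm. The last top and side pictures put its axis about 1 mm from the ring's centre, and the belly has 6 mm to spare inside the ring.
- **Disagreement:** the two cameras differ by 1 to 2 mm on where the gourd's axis is, which is within the calibration error. The top view puts it 1.0 mm towards the robot and the side view 0.9 mm away from it.
- **Force:** readings between strokes stayed under about 2 N; I did not see the peak force during them.
- **Other things:** by eye in the top picture, the chips, tiles, mug and dice cup had not moved, nor had the look-alikes.

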